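Put a salvaged capacitor to bleed in the discharge box

TASK

This salvaged capacitor may still hold charge, so put it in the discharge box: push it foot first through the sprung flap on top, down between the clip jaws, and on until you feel it bear firmly on the sprung contact pad underneath. Do not force it, as the pad is brittle. Then draw back so that the flap swings shut above the capacitor, and leave everything else on the ledge where it is.

Things in the scene. Friction and masses are not known exactly. Their poses are not given: they have to be found in the camera images.
- cap_center (a point): Centre of the capacitor, a dark blue sleeved aluminium can, 26 mm across, 100 mm tall, about 0.1 kg, with a grey band near its foot and a bare metal top. It stands upright on the ledge. Its foot is tapered: 19 mm across at the bottom, 26 mm from 6 mm up. This point is on its axis, half-way up (50 mm from each end); z points from foot to top. Its turn about its axis does not matter.
- box: The discharge box, a grey steel case 130 (x) by 120 (y) by 165 mm high, fixed to the ledge, with a black top plate, a meter on its front (-x) and a finned resistor standing 17 mm out on its +y side. Origin: centre of its underside, straight under the axis down which the capacitor goes; x from front to back, z up. Box and flap must never be pushed with more than 25 N.
- well_mouth (a point): Point of the capacitor's axis level with the top face of the box's top plate (165 mm above the ledge), axes as the box. The opening, outlined in yellow, runs from x = -15 to +18 mm and y = -34 to +34 mm. Fingers that hold the can hardly fit in: lower it until they are just above the plate, let go (the jaws hold it), then push it on from above with the shut fingers, closed along y.
- flap (a joint): The flap in the opening, a steel plate 32 (x) by 65 mm with a red stripe: rad, 0 = shut (level with the top plate), growing as it swings down into the box, 1.6 = hanging down. Its spring hinge is on the opening's +x edge. Pushing it down with the can takes 1 to 7 N; open, it leans on what is in the opening with 1 to 3 N towards -x. It can shut only over a can whose top is over 33 mm deep.
- jaws (a point): Middle of the two copper spring jaws inside the box, on the capacitor's axis, 70 mm below the top plate; axes as the box. They face each other along y, 24 mm apart, from 50 mm (flared) to 80 mm below the plate. Pushing the can down between them takes 5 to 10 N; they then hold it where it is left. From 52 mm down, two fixed cheeks guide the can in x with 1.2 mm clearance a side.
- well_foot (a point): Foot of the well, on the axis at the box's underside. Above it is the contact pad, a brittle carbon disc on a spring (1.4 N per mm, 3 mm travel, then a hard stop). Its height is set by a screw and not given: with the pad on its stop the can's top is 35 to 50 mm below the top plate. Contact is good above 2.5 N; the pad cracks at 20 N: go slowly and stop where the force climbs steeply.
- insulator: Bystander: squat green ceramic insulator, 62 mm across and 62 mm high, upright; origin at the centre of its underside.
- terminal_block: Bystander: brass terminal block on a black base, 30 by 84 by 27 mm, long along its y; origin at the centre of its underside.
- multimeter: Bystander: black rubber-cased multimeter lying on its back, 170 by 86 by 46 mm, long along its x; origin at the centre of its underside. (A red coil winder, 190 mm high, is clamped at the right-hand end of the ledge, wholly beyond y = -0.59 m, from x = 0.15 to 0.64 m: it cannot move and is out of the way.)
Not all that is in view belongs to the job. There is more than one size of the part that bears cap_center; the job needs the larger.

How it is judged (in metres and radians):
On the way, in this order (a step that is already met when the one before it is completed fails the run):
1. the capacitor has been passed upright through the opened flap and stands in the jaws (z of cap_center in the frame of well_mouth below -0.005 m and horizontal distance between cap_center and well_mouth below 0.01 m and value of joint flap above 0.8 rad), for 0.1 s.
2. it has been pressed home on the contact pad while the flap is held open (contact force between capacitor and contact_pad_c0 above 2.5 N and z of cap_center in the frame of well_mouth below -0.082 m and value of joint flap above 0.3 rad), for 0.2 s.
At the end, for the whole second after the job is handed in: The capacitor stands upright (within 0.1 rad) and at rest in the well of the discharge box, within 6 mm of its axis, pressed on the contact pad with more than 2.5 N by the grip of the jaws alone; the flap above it is shut (within 0.1 rad); the robot touches nothing (contact force between capacitor and contact_pad_c0 above 2.5 N and z of cap_center in the frame of well_mouth below -0.082 m and horizontal distance between cap_center and well_mouth below 0.006 m and angle between cap_center's own z axis and vertical below 0.1 rad and value of joint flap below 0.1 rad and linear speed of capacitor below 0.01 m/s).
It fails at once if the contact pad is pressed with more than 20 N (contact force between capacitor and contact_pad_c0 above 20 N).
It fails at once if the box or its flap is pushed by the robot with more than 25 N (contact force between any of the fingers, the arm and box above 25 N).
It fails at once if the capacitor is jammed against the box with more than 40 N, the jaws' own squeeze of some 15 N included (contact force between capacitor and box above 40 N).
It fails at once if a bystander is moved by more than 20 mm (distance of any of insulator, terminal_block, multimeter from where it was at the start of the episode above 0.02 m).
It also fails if it takes over 58 s, if anything falls off the work surface, if the arm or the gripper's body presses on something with over 40 N, if the wrist force passes 120 N, or if a joint passes its speed limit or range.

ROBOT

A 6-joint arm with a two-finger parallel gripper is mounted at the origin on the work surface. World frame = base frame: x ahead of the robot, y to its left, z up, the work surface at z = 0. Lengths are in mm, angles in degrees, forces in N, time in s.
With the tool pointing down it reaches from about 300 to 850 mm from the base axis. Payload 4.2 kg.
Tool frame: the origin (TCP) lies at the very end of the fingers, on their centre line; the grasp point (between the pads) lies env.grip_point_offset behind it (env.grip_point_offset is the distance from the TCP to the grasp point, in mm); z points along the fingers, y is the direction in which the jaws open and shut (so a half turn about z gives the same grasp; the last joint's range is limited). The gripper opens to 91 mm and grips with 3 to 60 N. Pads are 32 mm wide; open, the fingers measure 118 mm over their backs; the gripper's body (76 mm by 178 mm) begins 60 mm behind the grasp point.
Start: joints at [61.937, 18.312, 89.639, -0, 72.044, -1.146], TCP at [260.312, 512.719, 213.976] pointing down, gripper open.
Joint ranges: [-177.97, 177.97], [-48.28, 115.42], [12.27, 149.76], [-77.06, 257.06], [2.81, 150.46], [-146.56, 146.56]. Speed limits (degrees/s): [147.25, 147.25, 180, 180, 180, 180].

INTERFACE

Orientations are given as [roll, pitch, yaw] about the fixed x, y, z axes, in that order (R = Rz(yaw) Ry(pitch) Rx(roll)).
In Python, from workcell import env, grab_frame, camera_params gives the robot as it stands. The module is installed in compiled form; this text tells all that it offers.
- The arm moves only by the shell command python3 -m creep 'ROWS' [OPENING] [FORCE]. ROWS is a JSON object of lists of equal length, an entry for each row: "offset": the shift along the tool's x, y, z in m, a list of three; "rotation": the turn, a rotation vector about the tool's x, y, z in degrees, a list of three. A call has 1 to 5 rows; each row shifts and turns the commanded pose from where the row before left it, along the tool's axes as they then stand; what a row does not reach is not made up. A row lasts 1/8 s, in which the tool goes at most 62.5 mm and 10.7 degrees, less where a joint would pass 70% of its speed; a pose out of reach is approached as far as the arm can. A call is refused whole if a number of a shift passes 0.0625 or a number of a turn 10.7, either way. A call with a gripper value outside its range is refused whole. OPENING is the closure, from 0 (fully open) to 1 (shut), set as the call begins (- or left out, the last holds). The fingers move at their own pace and stop on an object; FORCE is the grip in N (left out, the last holds). Time passes only in rows, so rows that do not move let the fingers close. It gives the time, the measured TCP pose, the force and the opening at its end, in the units of the state.
- env.state(): the state, without advancing time (a new reading comes with each control period).
- grab_frame(name): name is "side" or "top"; returns the picture (480x640x3 uint8, red, green, blue); there is no depth.
- camera_params(name): a dict with "mtx" (3x3 intrinsics, pixels), "R" (3x3) and "t" (3): a world point X has camera coordinates R X + t. Camera axes: x right, y down, z forward; pixel columns grow to the right and rows downward; lengths in mm; the calibration is good to about 2 mm. A picture is of the moment at which its call begins. camera_params takes no time and is no camera call.
- env.job_done(): hands the job in, once; it reports no verdict.
The state is a dict: "time_s": time; "qpos": joint angles; "qvel": joint speeds; "effort": joint torques, N m; "ee_pos": TCP position; "ee_rot": TCP orientation; "force": force on the tool from outside, world axes, zero at the start; "torque": the same for the moment, N m; "gripper_width": finger opening in mm.
Only numpy, scipy, OpenCV 4.12 (cv2) and the standard library are available. Lean on these libraries where they do the work, as an engineer would, in place of code of your own. Each camera call takes 0.05 s, during which the arm holds its last target.

## Working session

There is one attempt and no reset: what is moved stays moved. The work goes in short steps, Python scripts to look and compute and a shell command to move; the robot and the scene stay as the last step left them, time stands still between calls to the robot, and variables do not carry over. Pictures are saved under pics/ and viewed, and the job is handed in when it is done.

```bash
mkdir -p pics; python3 - <<'E'
from workcell import env, grab_frame, camera_params
import cv2, numpy as np
for n in ("side","top"):
    im=grab_frame(n); cv2.imwrite(f"pics/{n}0.png",im[:,:,::-1])
    p=camera_params(n); print(n,np.round(np.array(p["mtx"]),2).tolist(),np.round(np.array(p["R"]),4).tolist(),np.round(p["t"],1).tolist())
print(env.grip_point_offset, env.state())
E
```

```text
side [[478.19, 0.0, 323.58], [0.0, 478.19, 239.22], [0.0, 0.0, 1.0]] [[-0.9979, -0.0613, -0.0223], [-0.0191, 0.6028, -0.7977], [0.0623, -0.7956, -0.6027]] [551.8, 81.2, 969.3]
top [[499.61, 0.0, 319.28], [0.0, 499.61, 239.35], [0.0, 0.0, 1.0]] [[-0.0834, -0.9965, 0.0045], [-0.9709, 0.0802, -0.2256], [0.2245, -0.0231, -0.9742]] [95.6, 561.3, 1011.9]
18.8 {'time_s': 0.1, 'qpos': array([ 6.19371291e+01,  1.83480277e+01,  8.96972762e+01, -6.19200726e-04,
        7.20426221e+01, -1.14484014e+00]), 'qvel': array([-0.02127676,  0.00328425, -0.03508341, -0.01122195, -0.17715344,
        0.03095265]), 'effort': array([ 5.42939756e-05, -4.13334203e+01, -2.32510078e+01,  7.29187368e-02,
        4.21457109e-02, -3.14794488e-05]), 'ee_pos': array([260.10361597, 512.32932267, 213.21834248]), 'ee_rot': array([-1.79912080e+02, -1.16812599e-03,  1.53082160e+02]), 'force': array([ 0.42743499, -0.48617004,  0.26470372]), 'torque': array([0.02611462, 0.02477424, 0.0020406 ]), 'gripper_width': 91.06222089773252}
```

View pics/side0.png

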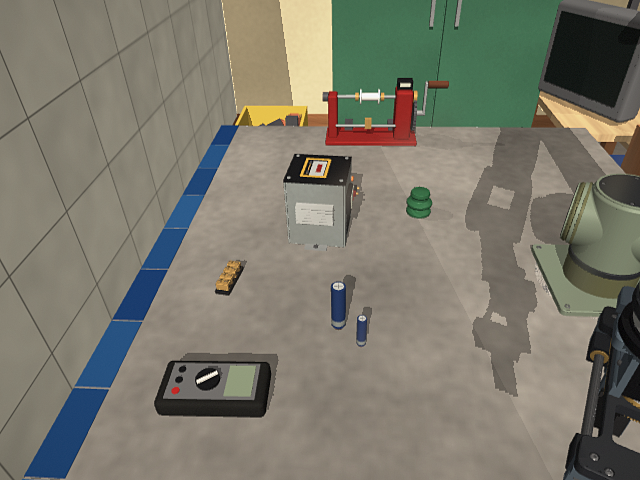

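View pics/top0.png

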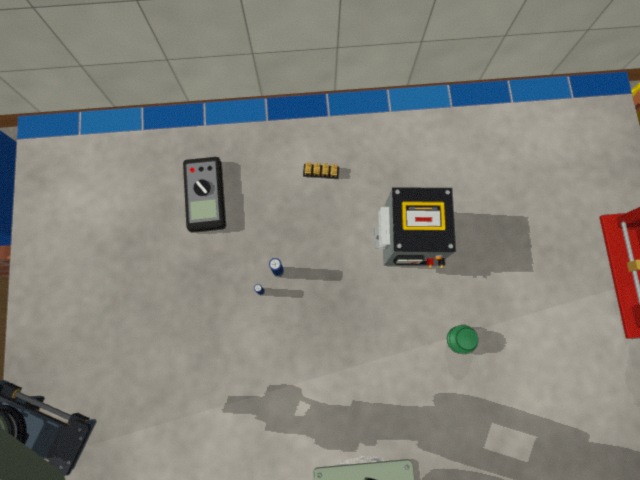

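The pictures show two blue cans that could be the part: side (338,305) with top (276,267), and side (361,330) with top (258,289). The first is larger, so I choose it. The box is at side (318,200) / top (424,222). Now close crops.

```bash
python3 - <<'E'
import cv2, numpy as np
s=cv2.imread("pics/side0.png"); t=cv2.imread("pics/top0.png")
a=cv2.resize(s[270:350,310:390],None,fx=5,fy=5,interpolation=cv2.INTER_CUBIC)
b=cv2.resize(t[250:300,240:290],None,fx=8,fy=8,interpolation=cv2.INTER_CUBIC)
cv2.imwrite("pics/caps.png",np.hstack([a,b]))
a=cv2.resize(s[140:260,275:375],None,fx=4,fy=4,interpolation=cv2.INTER_CUBIC)
b=cv2.resize(t[180:276,370:466],None,fx=4,fy=5,interpolation=cv2.INTER_CUBIC)
cv2.imwrite("pics/box.png",np.hstack([a,b]))
E
```

```text
(no output)
```

View pics/caps.png

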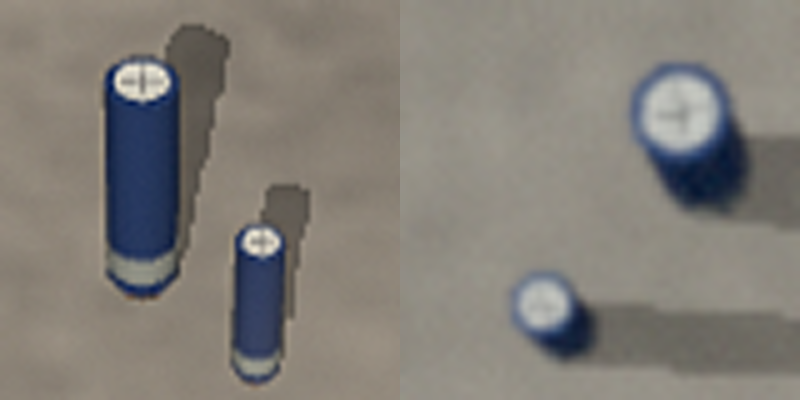

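View pics/box.png

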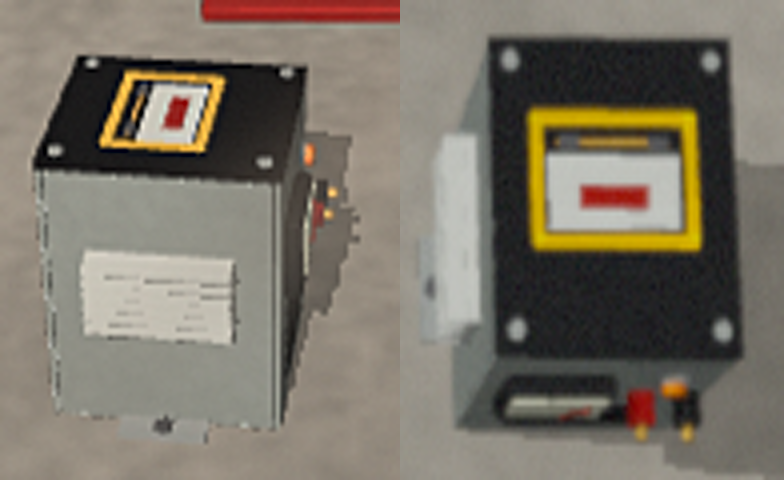

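```bash
python3 - <<'E'
import cv2, numpy as np
s=cv2.imread("pics/side0.png"); t=cv2.imread("pics/top0.png")
def crop(im,x,y,w,h,f,name):
    c=cv2.resize(im[y:y+h,x:x+w],None,fx=f,fy=f,interpolation=cv2.INTER_NEAREST)
    for i in range(0,w,10):
        cv2.putText(c,str(x+i),(i*f,10),0,0.35,(0,255,255),1); cv2.line(c,(i*f,12),(i*f,18),(0,255,255),1)
    for j in range(0,h,10):
        cv2.putText(c,str(y+j),(0,j*f+4),0,0.35,(255,0,255),1)
    cv2.imwrite(name,c)
crop(s,280,150,76,40,10,"pics/bs.png")
crop(t,385,183,76,60,10,"pics/bt.png")
E
```

```text
(no output)
```

View pics/bs.png

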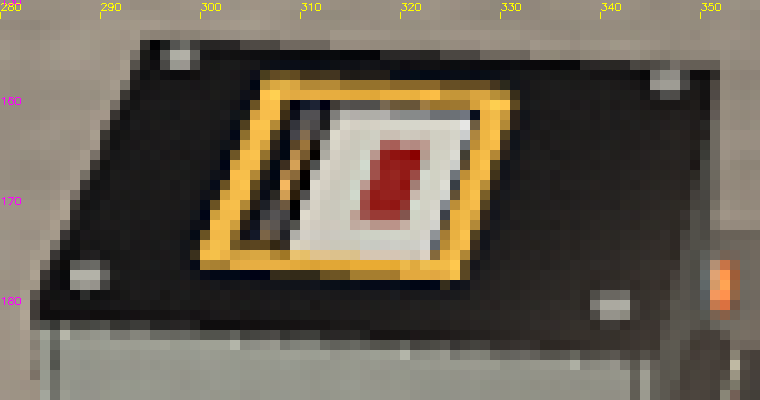

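View pics/bt.png

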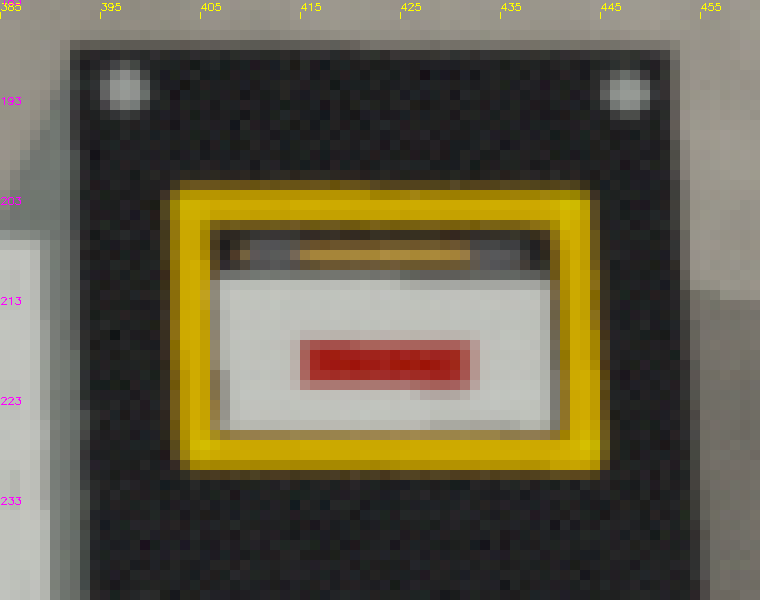

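```bash
cat > h.py <<'E'
import numpy as np, cv2
from workcell import camera_params
P={n:{k:np.array(v,float) for k,v in camera_params(n).items() if k in("mtx","R","t")} for n in("side","top")}
def proj(n,X):
    p=P[n]; c=p["R"]@np.array(X,float)+p["t"]; c=p["mtx"]@c; return c[:2]/c[2]
def ray(n,u,v):
    p=P[n]; d=p["R"].T@np.linalg.solve(p["mtx"],[u,v,1.]); return -p["R"].T@p["t"],d
def atz(n,uv,z):
    o,d=ray(n,*uv); return o+d*(z-o[2])/d[2]
def tri(s,t):
    A=[];b=[]
    for n,uv in(("side",s),("top",t)):
        o,d=ray(n,*uv); d/=np.linalg.norm(d); M=np.eye(3)-np.outer(d,d); A.append(M);b.append(M@o)
    return np.linalg.lstsq(np.vstack(A),np.hstack(b),rcond=None)[0]
E
python3 - <<'E'
from h import *
np.set_printoptions(precision=1,suppress=True)
S=[(297.4,155.1),(346.1,157.6),(288.4,177.2),(340.6,180.0)] # far-left.. : left=+x, far=-y
T={ '++':(397.0,191.5),'+-':(447.2,191.9),'-+':(398.75,245.5),'--':(450.25,245.6)}
SS={'+-':S[0],'--':S[1],'++':S[2],'-+':S[3]}
a=[];b=[];c=[]
for k in T:
    x,y,z=atz("side",SS[k],165),atz("top",T[k],165),tri(SS[k],T[k]); a.append(x);b.append(y);c.append(z); print(k,x,y,z)
print(np.mean(a,0),np.mean(b,0),np.mean(c,0))
print("flap -x edge top", atz("top",(423,225.5),165), 'left',atz("top",(406,213),165),'right',atz("top",(440,213),165))
print("plate corners side",atz("side",(293.7,153.5),165),atz("side",(351,156.5),165),atz("side",(283,181.3),165))
print("cap",atz("side",(338,285.6),100),atz("top",(274.8,263.6),100),tri((338,285.6),(274.8,263.6)))
E
```

```text
++ [ 629.6 -111.   165. ] [ 628.7 -111.3  165. ] [ 629.3 -111.4  164.6]
+- [ 621.3 -210.7  165. ] [ 619.7 -210.9  165. ] [ 620.6 -211.1  164.6]
-+ [ 520.5 -101.8  165. ] [ 519.1 -101.6  165. ] [ 519.8 -101.7  164.9]
-- [ 511.5 -200.7  165. ] [ 510.6 -201.4  165. ] [ 511.2 -201.6  164.4]
[ 570.7 -156.   165. ] [ 569.5 -156.3  165. ] [ 570.2 -156.5  164.6]
flap -x edge top [ 555.  -153.8  165. ] left [ 583.1 -123.7  165. ] right [ 577.6 -190.6  165. ]
plate corners side [ 630.5 -218.4  165. ] [ 500.7 -206.1  165. ] [638.8 -93.9 165. ]
cap [516.8 146.7 100. ] [515.5 145.  100. ] [516.4 145.   98.3]
```

The crops confirm it: the can in the left half (side 338,286 / top 275,264) is the larger one. I put it at about (516, 145.5), and the box at (570, -156.3) with yaw -5°. I'll turn the tool to yaw 175° (jaws along the box's y) and look at the fingers.

```bash
cat >> h.py <<'E'
from scipy.spatial.transform import Rotation as Ro
def go(x,y,z,yaw=175.):
    "offset in tool axes to target, and turn, from measured pose"
    from workcell import env
    s=env.state(); R=Ro.from_euler("xyz",s["ee_rot"],degrees=True)
    d=R.inv().apply(np.array([x,y,z])-s["ee_pos"])
    r=(R.inv()*Ro.from_euler("xyz",[180,0,yaw],degrees=True)).as_rotvec(degrees=True)
    print("t",round(s["time_s"],2),"pos",s["ee_pos"].round(1),"rot",s["ee_rot"].round(2),"F",s["force"].round(1),"w",round(s["gripper_width"],1))
    print("move mm tool",d.round(1),"turn",r.round(2))
E
python3 -m creep '{"offset":[[0,0,0],[0,0,0],[0,0,0],[0,0,0]],"rotation":[[0,0,-7.3],[0,0,-7.3],[0,0,-7.3],[0,0,0]]}'
python3 -c "
from h import *
go(516,145.5,160)"
```

```text
time_s: 0.6
ee_pos: [260.2, 512.5, 213.5]
ee_rot: [-180.0, -0.0, 174.9]
force: [0.4, 0.9, 0.4]
gripper_width: 91.4
t 0.6 pos [260.2 512.5 213.5] rot [-1.7995e+02 -2.0000e-02  1.7490e+02] F [0.4 0.9 0.4] w 91.4
move mm tool [-287.5 -342.7   53.7] turn [-0.05 -0.02 -0.1 ]
```

```bash
python3 -m creep '{"offset":[[-0.03,-0.035,0],[-0.04,-0.046,0],[-0.04,-0.046,0],[-0.04,-0.046,0],[-0.04,-0.046,0]],"rotation":[[0,0,0],[0,0,0],[0,0,0],[0,0,0],[0,0,0]]}'
python3 -m creep '{"offset":[[-0.04,-0.046,0],[-0.036,-0.046,0],[-0.020,-0.0307,0.02],[0,0,0],[0,0,0]],"rotation":[[0,0,0],[0,0,0],[0,0,0],[0,0,0],[0,0,0]]}'
python3 - <<'E'
from h import *
from workcell import grab_frame
go(516,145.5,160)
for n in("side","top"): cv2.imwrite(f"pics/{n}1.png",grab_frame(n)[:,:,::-1])
t=cv2.imread("pics/top1.png");s=cv2.imread("pics/side1.png")
a=cv2.resize(s[190:350,250:430],None,fx=2.2,fy=2.2*1.125,interpolation=cv2.INTER_CUBIC)
b=cv2.resize(t[180:340,190:370],None,fx=2.2,fy=2.2*1.125,interpolation=cv2.INTER_CUBIC)
cv2.imwrite("pics/v1.png",np.hstack([a,b]))
E
```

```text
time_s: 1.23
ee_pos: [431.3, 276.3, 214.0]
ee_rot: [180.0, 0.0, 174.9]
force: [1.6, 1.7, -0.4]
gripper_width: 91.1
time_s: 1.85
ee_pos: [515.1, 147.7, 194.0]
ee_rot: [180.0, -0.0, 174.9]
force: [0.9, 0.4, -0.8]
gripper_width: 91.3
t 1.85 pos [515.1 147.7 194. ] rot [ 1.7997e+02 -3.0000e-02  1.7490e+02] F [ 0.9  0.4 -0.8] w 91.3
move mm tool [-1.1 -2.1 34. ] turn [ 0.03 -0.03 -0.1 ]
```

View pics/v1.png

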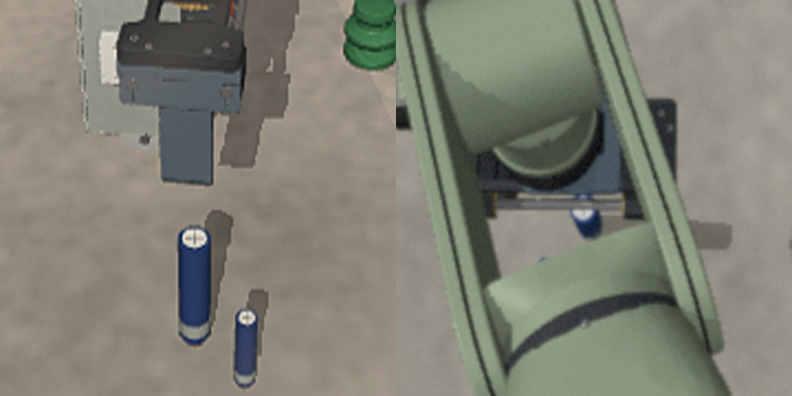

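```bash
python3 - <<'E'
from h import *
s=cv2.imread("pics/side1.png")
c=cv2.resize(s[215:275,310:360],None,fx=10,fy=10,interpolation=cv2.INTER_NEAREST); cv2.imwrite("pics/f1.png",c)
e=np.array([515.1,147.7,194.]);X=np.array([np.cos(np.radians(-5.1)),np.sin(np.radians(-5.1)),0]);Y=np.array([-X[1],X[0],0])
for b in(59,46):
  for sx in(16,-16): print(b,sx,((proj("side",e+Y*b+X*sx)-[310,215]+.5)*10).round(1))
E
```

```text
59 16 [139.3 510.4]
59 -16 [349.9 527.4]
46 16 [152.  455.9]
46 -16 [359.7 472.4]
```

View pics/f1.png

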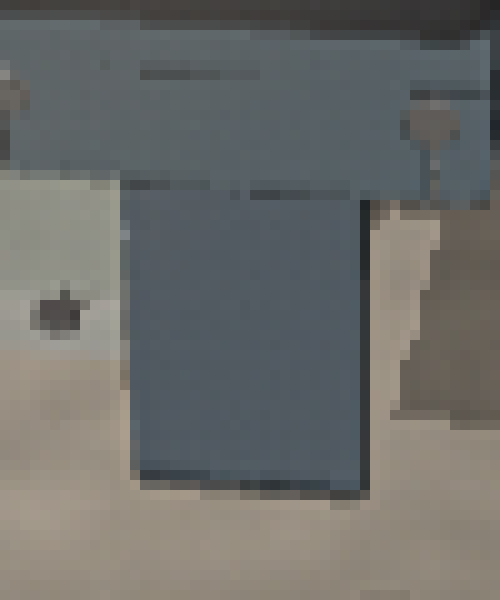

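The picture shows one finger above the can with the top view blocked by the arm; the finger sits where I expect to within about 0.5 mm. Going down.

```bash
python3 -m creep '{"offset":[[-0.0011,-0.0021,0.034],[0,0,0.035],[0,0,0.03],[0,0,0.02],[0,0,0]],"rotation":[[0,0,-0.1],[0,0,0],[0,0,0],[0,0,0],[0,0,0]]}'
python3 - <<'E'
from h import *
from workcell import grab_frame
go(516,145.5,75)
cv2.imwrite(f"pics/side2.png",grab_frame("side")[:,:,::-1])
s=cv2.imread("pics/side2.png")
cv2.imwrite("pics/v2.png",cv2.resize(s[240:360,270:400],None,fx=4.5,fy=4.5,interpolation=cv2.INTER_CUBIC))
E
```

```text
time_s: 2.58
ee_pos: [515.0, 146.0, 74.2]
ee_rot: [-180.0, -0.1, 175.2]
force: [0.5, -0.1, 0.4]
gripper_width: 91.1
t 2.58 pos [515.  146.   74.2] rot [-1.7996e+02 -1.4000e-01  1.7516e+02] F [ 0.5 -0.1  0.4] w 91.1
move mm tool [-1.  -0.4 -0.8] turn [-0.04 -0.14  0.16]
```

View pics/v2.png

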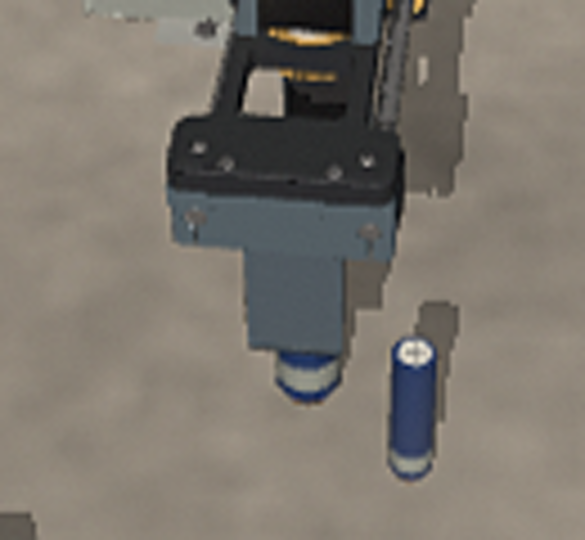

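Here the can's foot shows below the finger (crop 307,375), roughly centred, and the small can at (415,410) is clear. Gripping.

```bash
python3 -m creep '{"offset":[[-0.001,0,0],[0,0,0],[0,0,0],[0,0,0],[0,0,0]],"rotation":[[0,0,0],[0,0,0],[0,0,0],[0,0,0],[0,0,0]]}' 1 25
python3 -m creep '{"offset":[[0,0,0],[0,0,0],[0,0,0]],"rotation":[[0,0,0],[0,0,0],[0,0,0]]}'
python3 -c "
from h import *
go(516,145.5,75)"
```

```text
time_s: 3.25
ee_pos: [517.3, 145.0, 75.0]
ee_rot: [180.0, 0.0, 175.1]
force: [-1.1, 0.8, -0.3]
gripper_width: 43.9
time_s: 3.62
ee_pos: [517.2, 145.0, 74.9]
ee_rot: [180.0, -0.0, 175.1]
force: [0.3, 0.9, 0.2]
gripper_width: 25.0
t 3.62 pos [517.2 145.   74.9] rot [180.    -0.   175.08] F [0.3 0.9 0.2] w 25.0
move mm tool [ 1.3  0.4 -0.1] turn [ 0.   -0.    0.08]
```

```bash
python3 -m creep '{"offset":[[0,0,-0.02],[0,0,-0.04],[0,0,-0.045],[0,0,-0.045],[0,0,-0.04]],"rotation":[[0,0,0],[0,0,0],[0,0,0],[0,0,0],[0,0,0]]}'
python3 - <<'E'
from h import *
from workcell import grab_frame
go(570,-156.3,268)
cv2.imwrite(f"pics/side3.png",grab_frame("side")[:,:,::-1])
s=cv2.imread("pics/side3.png")
cv2.imwrite("pics/v3.png",cv2.resize(s[100:300,250:420],None,fx=3,fy=3,interpolation=cv2.INTER_CUBIC))
E
```

```text
time_s: 4.25
ee_pos: [517.1, 145.0, 266.5]
ee_rot: [180.0, 0.0, 175.1]
force: [1.2, 0.2, -0.4]
gripper_width: 25.0
t 4.25 pos [517.1 145.  266.5] rot [1.7999e+02 2.0000e-02 1.7508e+02] F [ 1.2  0.2 -0.4] w 25.0
move mm tool [ -78.6 -295.7   -1.6] turn [0.01 0.02 0.08]
```

View pics/v3.png

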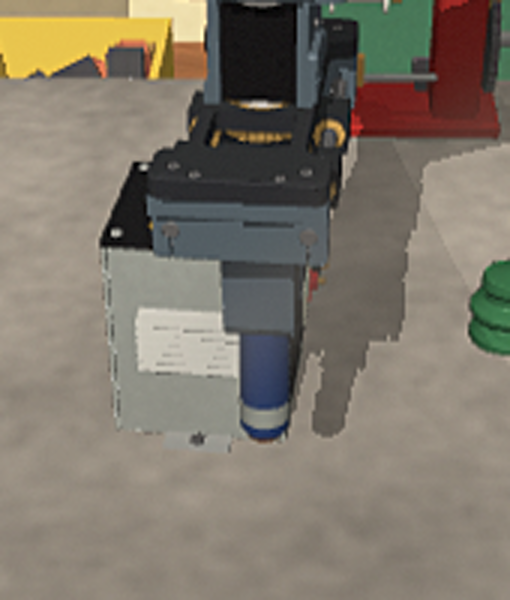

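```bash
python3 - <<'E'
from h import *
s=cv2.imread("pics/side3.png")
c=cv2.resize(s[200:255,315:360],None,fx=11,fy=11,interpolation=cv2.INTER_NEAREST); cv2.imwrite("pics/f3.png",c)
f=lambda X:((proj("side",X)-[315,200]+.5)*11).round(1)
x,y=517.1,145
for z in(191.5,201.5,225,255): print(z,f([x-13,y,z]),f([x,y,z]),f([x+13,y,z]))
print(f([x,y+13,191.5]))
E
```

```text
191.5 [343.3 479.2] [254.5 477.5] [165.9 475.7]
201.5 [343.6 424.6] [254.1 422.9] [164.9 421.2]
225 [344.6 292.9] [253.4 291.3] [162.4 289.7]
255 [345.8 117.3] [252.4 115.8] [159.1 114.4]
[251.1 532.2]
```

View pics/f3.png

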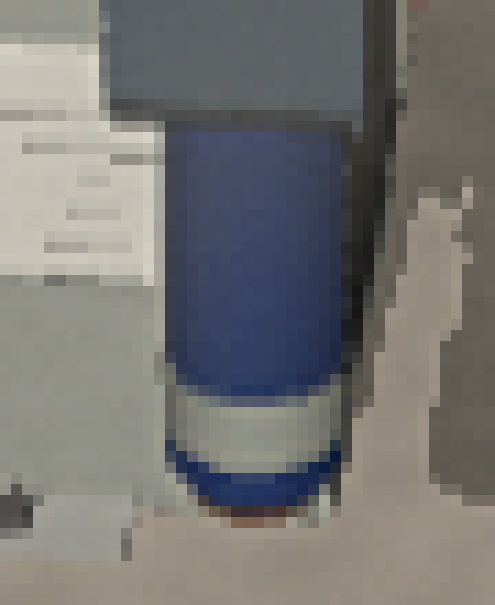

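The can is held upright, centred in the fingers to about 0.3 mm. Compared with the robot's own pose, the cameras read x low by 0.4 mm (side) and 1.6 mm (top), so I correct the box axis to about (571.1, -156.6).

```bash
python3 -m creep '{"offset":[[-0.007,-0.027,0],[-0.013,-0.049,0],[-0.013,-0.049,0],[-0.013,-0.049,0],[-0.013,-0.049,0]],"rotation":[[0,0,0],[0,0,0],[0,0,0],[0,0,0],[0,0,0]]}'
python3 -m creep '{"offset":[[-0.013,-0.049,0],[-0.0077,-0.024,0],[0,0,0],[0,0,0]],"rotation":[[0,0,0],[0,0,0],[0,0,0],[0,0,0]]}'
python3 - <<'E'
from h import *
from workcell import grab_frame
go(571.1,-156.6,265)
for n in("side","top"): cv2.imwrite(f"pics/{n}4.png",grab_frame(n)[:,:,::-1])
t=cv2.imread("pics/top4.png");s=cv2.imread("pics/side4.png")
a=cv2.resize(s[100:220,265:375],None,fx=4,fy=4,interpolation=cv2.INTER_CUBIC)
b=cv2.resize(t[160:280,370:480],None,fx=3.2,fy=4,interpolation=cv2.INTER_CUBIC)
cv2.imwrite("pics/v4.png",np.hstack([a,b]))
E
```

```text
time_s: 4.92
ee_pos: [556.8, -83.7, 264.5]
ee_rot: [180.0, -0.0, 175.1]
force: [0.4, 0.6, -0.7]
gripper_width: 25.6
time_s: 5.42
ee_pos: [570.9, -155.9, 264.5]
ee_rot: [179.9, -0.1, 175.1]
force: [0.6, 0.1, -1.2]
gripper_width: 25.3
t 5.42 pos [ 570.9 -155.9  264.5] rot [ 1.7994e+02 -6.0000e-02  1.7510e+02] F [ 0.6  0.1 -1.2] w 25.3
move mm tool [-0.3 -0.7 -0.5] turn [ 0.06 -0.06  0.1 ]
```

View pics/v4.png

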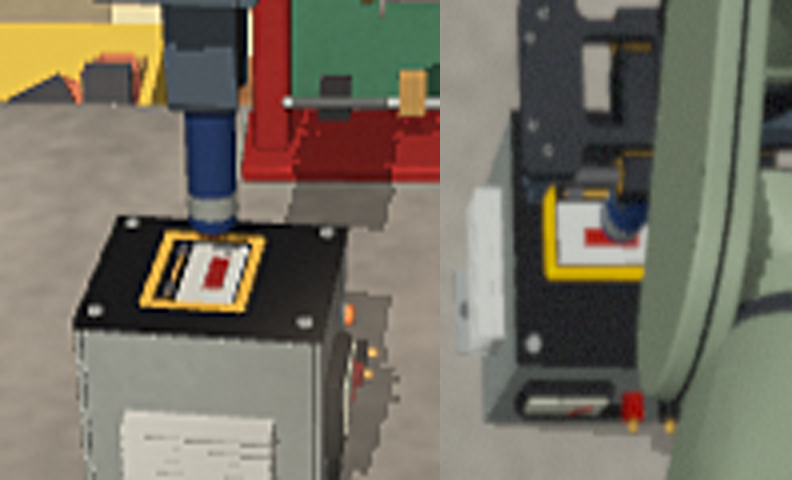

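The can hangs over the opening with its foot at crop (213,222). I'll compare its pixels with the robot's pose here.

```bash
python3 - <<'E'
from h import *
s=cv2.imread("pics/side4.png")
c=cv2.resize(s[125:165,300:340],None,fx=14,fy=14,interpolation=cv2.INTER_NEAREST); cv2.imwrite("pics/f4.png",c)
f=lambda X:((proj("side",X)-[300,125]+.5)*14).round(1)
x,y=570.9,-155.9
for z in(189.5,199.5,225,255): print(z,f([x-13,y,z]),f([x,y,z]),f([x+13,y,z]))
print(f([x,y+9.5,189.5]))
t=cv2.imread("pics/top4.png")
c=cv2.resize(t[200:235,400:440],None,fx=14,fy=14,interpolation=cv2.INTER_NEAREST); cv2.imwrite("pics/g4.png",c)
f=lambda X:((proj("top",X)-[400,200]+.5)*14).round(1)
print('top foot center',f([x,y,189.5]),'-x bottom edge',f([x-9.5,y,189.5]),f([x-13,y,195.5]),'y edges',f([x,y+13,200]),f([x,y-13,200]))
E
```

```text
189.5 [339.9 453.1] [254.3 452.4] [168.8 451.7]
199.5 [338.4 393.2] [252.3 392.5] [166.3 391.9]
225 [334.6 237.2] [247.1 236.7] [159.9 236.1]
255 [329.9  47.4] [240.9  47. ] [152.   46.6]
[249.8 481.8]
top foot center [366.  206.1] -x bottom edge [375.1 272.7] [387.9 285.8] y edges [287.4 192.4] [477.4 177.3]
```

View pics/f4.png

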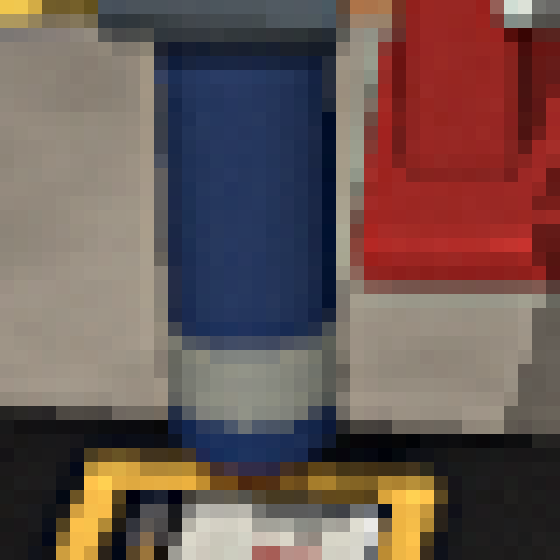

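View pics/g4.png

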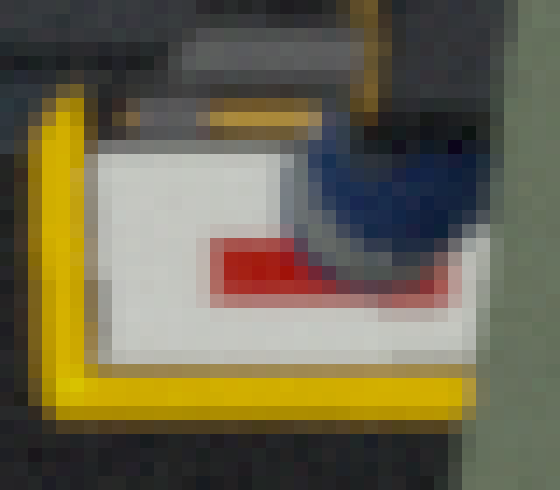

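```bash
python3 -m creep '{"offset":[[0.0002,-0.0005,0.01],[0,0,0.01],[0,0,0.01],[0,0,0.01],[0,0,0]],"rotation":[[0,0,-0.1],[0,0,0],[0,0,0],[0,0,0],[0,0,0]]}'
python3 -m creep '{"offset":[[0,0,0.005],[0,0,0.005],[0,0,0.005],[0,0,0.003],[0,0,0]],"rotation":[[0,0,0],[0,0,0],[0,0,0],[0,0,0],[0,0,0]]}'
python3 -c "
from h import *
go(570.7,-156.3,168)"
```

```text
time_s: 6.15
ee_pos: [570.0, -157.0, 224.1]
ee_rot: [180.0, -0.2, 175.2]
force: [-2.4, 0.3, 0.9]
gripper_width: 25.1
time_s: 6.78
ee_pos: [570.6, -157.1, 206.2]
ee_rot: [180.0, -0.1, 175.2]
force: [-3.4, -0.4, -0.2]
gripper_width: 25.3
t 6.78 pos [ 570.6 -157.1  206.2] rot [ 1.7998e+02 -1.0000e-01  1.7518e+02] F [-3.4 -0.4 -0.2] w 25.3
move mm tool [-0.1  0.8 38.2] turn [ 0.02 -0.1   0.18]
```

```bash
python3 -m creep '{"offset":[[0,0.0007,0.004],[0,0,0.004],[0,0,0.003],[0,0,0.003],[0,0,0]],"rotation":[[0,0,0],[0,0,0],[0,0,0],[0,0,0],[0,0,0]]}'
python3 -m creep '{"offset":[[0,0,0.003],[0,0,0.003],[0,0,0]],"rotation":[[0,0,0],[0,0,0],[0,0,0]]}'
python3 -c "
from h import *
go(570.7,-156.3,168)"
```

```text
time_s: 7.4
ee_pos: [570.8, -156.4, 192.4]
ee_rot: [180.0, -0.1, 175.2]
force: [-3.0, 0.8, -1.5]
gripper_width: 25.3
time_s: 7.78
ee_pos: [570.8, -156.4, 186.5]
ee_rot: [180.0, -0.0, 175.2]
force: [-2.0, 0.0, -0.7]
gripper_width: 25.2
t 7.78 pos [ 570.8 -156.4  186.5] rot [ 1.7999e+02 -4.0000e-02  1.7518e+02] F [-2.   0.  -0.7] w 25.2
move mm tool [ 0.1  0.1 18.5] turn [ 0.01 -0.04  0.18]
```

```bash
python3 -m creep '{"offset":[[0,0,0.002],[0,0,0.002],[0,0,0.002],[0,0,0]],"rotation":[[0,0,0],[0,0,0],[0,0,0],[0,0,0]]}'
python3 -m creep '{"offset":[[0,0,0.002],[0,0,0.002],[0,0,0.002],[0,0,0]],"rotation":[[0,0,0],[0,0,0],[0,0,0],[0,0,0]]}'
python3 -m creep '{"offset":[[0,0,0.002],[0,0,0.001],[0,0,0.001],[0,0,0]],"rotation":[[0,0,0],[0,0,0],[0,0,0],[0,0,0]]}'
```

```text
time_s: 8.28
ee_pos: [570.9, -156.5, 180.6]
ee_rot: [180.0, -0.0, 175.2]
force: [-3.0, -0.4, -0.8]
gripper_width: 25.4
time_s: 8.78
ee_pos: [571.0, -156.4, 174.7]
ee_rot: [180.0, -0.0, 175.2]
force: [-1.0, -0.1, -0.8]
gripper_width: 25.5
time_s: 9.28
ee_pos: [572.2, -156.5, 173.7]
ee_rot: [-180.0, 0.2, 175.2]
force: [-3.5, 1.3, 11.5]
gripper_width: 25.0
```

```bash
python3 - <<'E'
from h import *
from workcell import grab_frame
go(570.7,-156.3,168)
for n in("side","top"): cv2.imwrite(f"pics/{n}5.png",grab_frame(n)[:,:,::-1])
t=cv2.imread("pics/top5.png");s=cv2.imread("pics/side5.png")
a=cv2.resize(s[110:210,265:375],None,fx=4,fy=5,interpolation=cv2.INTER_CUBIC)
b=cv2.resize(t[160:280,370:480],None,fx=3.2,fy=4.16,interpolation=cv2.INTER_CUBIC)[:500]
cv2.imwrite("pics/v5.png",np.hstack([a,b[:a.shape[0]]]) if b.shape[0]>=500 else a)
E
```

```text
t 9.28 pos [ 572.2 -156.5  173.7] rot [-179.99    0.25  175.18] F [-3.5  1.3 11.5] w 25.0
move mm tool [1.6 0.1 5.7] turn [-0.01  0.25  0.18]
```

View pics/v5.png

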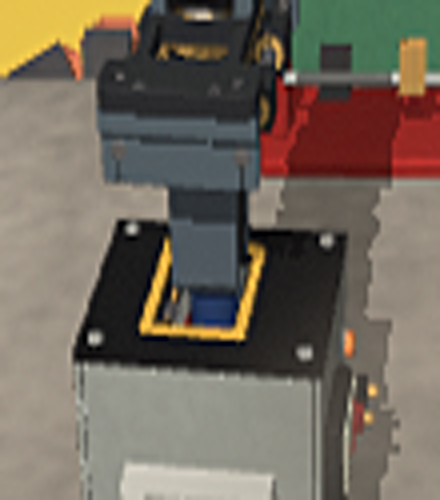

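```bash
python3 -m creep '{"offset":[[0,0,0],[0,0,0]],"rotation":[[0,0,0],[0,0,0]]}'; python3 -m creep '{"offset":[[0,0,0.001],[0,0,0]],"rotation":[[0,0,0],[0,0,0]]}';python3 -m creep '{"offset":[[0,0,0.001],[0,0,0]],"rotation":[[0,0,0],[0,0,0]]}'
```

```text
time_s: 9.62
ee_pos: [572.2, -156.5, 173.7]
ee_rot: [-180.0, 0.2, 175.2]
force: [-3.4, 1.5, 11.8]
gripper_width: 25.1
time_s: 9.88
ee_pos: [572.6, -156.5, 173.4]
ee_rot: [-180.0, 0.3, 175.2]
force: [-2.7, 1.2, 14.7]
gripper_width: 25.2
time_s: 10.12
ee_pos: [573.1, -156.6, 173.0]
ee_rot: [-180.0, 0.4, 175.2]
force: [-3.6, 2.2, 16.1]
gripper_width: 25.2
```

```bash
python3 -m creep '{"offset":[[0.001,0,0],[0.001,0,0],[0,0,0]],"rotation":[[0,0.2,0],[0,0.2,0],[0,0,0]]}'; python3 -c "
from h import *
go(570.7,-156.3,168)"
```

```text
time_s: 10.5
ee_pos: [572.1, -156.5, 173.0]
ee_rot: [-180.0, 0.1, 175.2]
force: [-1.5, 2.2, 15.3]
gripper_width: 25.4
t 10.5 pos [ 572.1 -156.5  173. ] rot [-1.7997e+02  1.4000e-01  1.7517e+02] F [-1.5  2.2 15.3] w 25.4
move mm tool [1.4 0.1 5. ] turn [-0.03  0.14  0.17]
```

```bash
python3 -m creep '{"offset":[[0.0012,0.0004,0],[0,0,0.0005],[0,0,0]],"rotation":[[0,0.1,0],[0,0,0],[0,0,0]]}';  python3 -m creep '{"offset":[[0,0,0.001],[0,0,0]],"rotation":[[0,0,0],[0,0,0]]}';python3 -c "
from h import *
go(570.7,-156.3,168)"
```

```text
time_s: 10.88
ee_pos: [571.6, -156.4, 173.0]
ee_rot: [-179.9, 0.2, 175.2]
force: [-0.4, 0.3, 15.1]
gripper_width: 25.2
time_s: 11.12
ee_pos: [571.1, -156.4, 171.5]
ee_rot: [-179.9, 0.1, 175.2]
force: [-0.7, 0.6, 4.5]
gripper_width: 25.1
t 11.12 pos [ 571.1 -156.4  171.5] rot [-1.7992e+02  8.0000e-02  1.7518e+02] F [-0.7  0.6  4.5] w 25.1
move mm tool [0.4 0.1 3.5] turn [-0.08  0.08  0.18]
```

```bash
python3 -m creep '{"offset":[[0,0,0.001],[0,0,0]],"rotation":[[0,0,0],[0,0,0]]}';  python3 -m creep '{"offset":[[0.0003,0,0.001],[0,0,0]],"rotation":[[0,0,0],[0,0,0]]}';python3 -m creep '{"offset":[[0,0,0.001],[0,0,0]],"rotation":[[0,0,0],[0,0,0]]}'; python3 - <<'E'
from h import *
from workcell import grab_frame
go(570.7,-156.3,168)
s=grab_frame("side")[:,:,::-1]; cv2.imwrite("pics/side6.png",s)
cv2.imwrite("pics/v6.png",cv2.resize(s[130:200,280:350],None,fx=8,fy=8,interpolation=cv2.INTER_CUBIC))
E
```

```text
time_s: 11.38
ee_pos: [570.4, -156.3, 168.8]
ee_rot: [-179.9, -0.1, 175.2]
force: [1.4, 0.3, 7.2]
gripper_width: 25.4
time_s: 11.62
ee_pos: [570.3, -156.3, 168.0]
ee_rot: [-179.9, -0.0, 175.2]
force: [-0.1, 0.6, 8.0]
gripper_width: 25.4
time_s: 11.88
ee_pos: [570.3, -156.3, 167.0]
ee_rot: [-179.9, -0.0, 175.2]
force: [-1.0, 0.1, 7.5]
gripper_width: 25.3
t 11.88 pos [ 570.3 -156.3  167. ] rot [-1.7994e+02 -4.0000e-02  1.7518e+02] F [-1.   0.1  7.5] w 25.3
move mm tool [-0.4  0.  -1. ] turn [-0.06 -0.04  0.18]
```

View pics/v6.png

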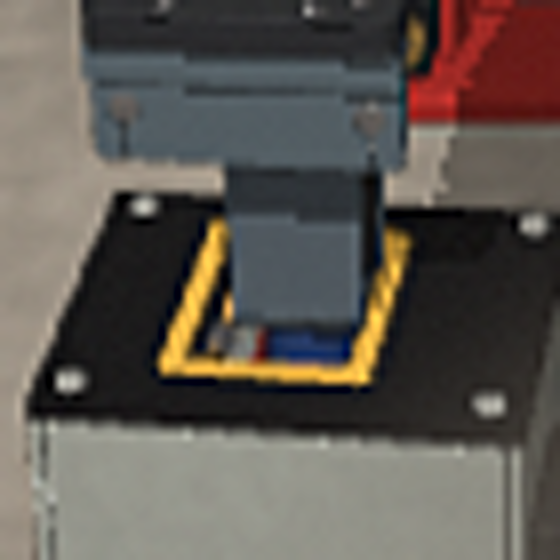

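Force held steady at about 7.5 N, which is the jaws' grip. I'll unload and let go.

```bash
python3 -m creep '{"offset":[[0,0,-0.002],[0,0,0]],"rotation":[[0,0,0],[0,0,0]]}';  python3 -m creep '{"offset":[[0,0,0],[0,0,0],[0,0,-0.001],[0,0,-0.005],[0,0,-0.01]],"rotation":[[0,0,0],[0,0,0],[0,0,0],[0,0,0],[0,0,0]]}' 0
```

```text
time_s: 12.18
ee_pos: [569.4, -156.2, 167.2]
ee_rot: [-180.0, -0.2, 175.2]
force: [2.7, 0.6, 2.4]
gripper_width: 25.4
time_s: 12.8
ee_pos: [567.5, -155.7, 182.7]
ee_rot: [180.0, -0.5, 175.2]
force: [-0.1, -0.1, 0.1]
gripper_width: 72.2
```

```bash
python3 -m creep '{"offset":[[0,0,-0.02],[0,0,-0.03],[0,0,-0.03],[0,0,0]],"rotation":[[0,0,0],[0,0,0],[0,0,0],[0,0,0]]}'; python3 - <<'E'
from h import *
from workcell import grab_frame
go(570.7,-156.3,220)
for n in("side","top"): cv2.imwrite(f"pics/{n}7.png",grab_frame(n)[:,:,::-1])
t=cv2.imread("pics/top7.png");s=cv2.imread("pics/side7.png")
a=cv2.resize(s[100:200,275:375],None,fx=5,fy=5,interpolation=cv2.INTER_CUBIC)
b=cv2.resize(t[160:280,370:480],None,fx=2.7,fy=500/120,interpolation=cv2.INTER_CUBIC)
cv2.imwrite("pics/v7.png",np.hstack([a,b]))
E
```

```text
time_s: 13.3
ee_pos: [569.8, -156.2, 265.7]
ee_rot: [-179.9, -0.1, 175.2]
force: [-0.0, 0.2, -0.3]
gripper_width: 90.8
t 13.3 pos [ 569.8 -156.2  265.7] rot [-1.7993e+02 -1.3000e-01  1.7518e+02] F [-0.   0.2 -0.3] w 90.8
move mm tool [-1.   0.1 45.7] turn [-0.07 -0.13  0.18]
```

View pics/v7.png

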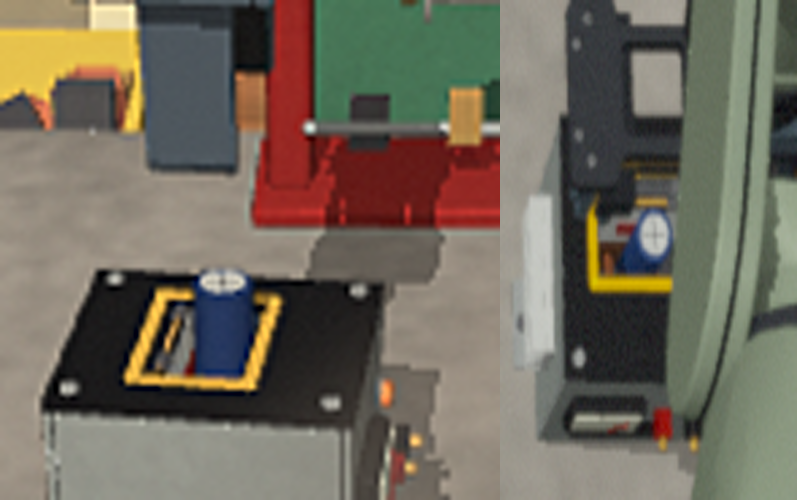

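```bash
python3 - <<'E'
from h import *
s=cv2.imread("pics/side7.png");t=cv2.imread("pics/top7.png")
cv2.imwrite("pics/f7.png",np.hstack([cv2.resize(s[145:185,300:340],None,fx=10,fy=10,interpolation=cv2.INTER_CUBIC),cv2.resize(t[200:240,400:440],None,fx=10,fy=10,interpolation=cv2.INTER_CUBIC)]))
for z in (188,191,195,199): print(z,atz("side",(319.0,155.8),z).round(1),atz("top",(427.1,216.5),z).round(1))
print(tri((319,155.8),(427.1,216.5)))
E
```

```text
188 [ 568.6 -163.5  188. ] [ 566.6 -158.5  188. ]
191 [ 568.1 -157.7  191. ] [ 565.8 -157.7  191. ]
195 [ 567.5 -149.9  195. ] [ 564.7 -156.7  195. ]
199 [ 566.8 -142.1  199. ] [ 563.7 -155.7  199. ]
[ 567.07242522 -157.97218005  190.50645813]
```

View pics/f7.png

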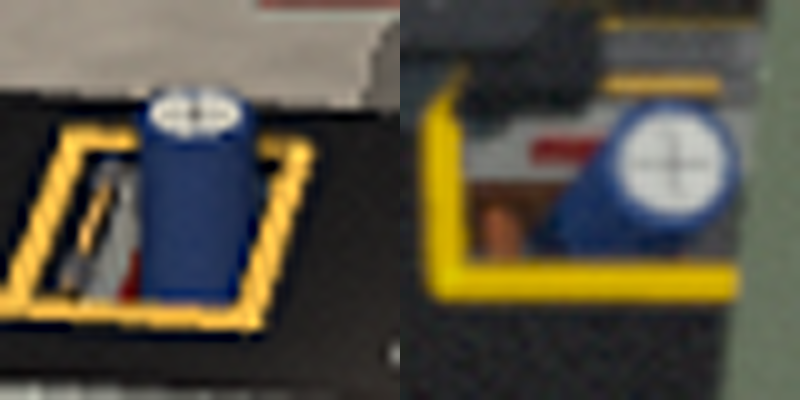

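The can stands in the jaws, top at about (568, -157.5, 190), leaning slightly towards -x from the flap; the flap is open beside it. The fingers are 32 mm wide across tool x and the opening is only 33 mm in x with the hanging flap in it, so I shut the fingers and check their size before pushing.

```bash
python3 -m creep '{"offset":[[0,0,0],[0,0,0],[0,0,0],[0,0,0],[0,0,0]],"rotation":[[0,0,0],[0,0,10],[0,0,10],[0,0,10],[0,0,10]]}' 1 30
python3 -m creep '{"offset":[[0,0,0],[0,0,0],[0,0,0],[0,0,0],[0,0,0]],"rotation":[[0,0,10],[0,0,10],[0,0,10],[0,0,10],[0,0,10]]}'
python3 - <<'E'
from h import *
from workcell import grab_frame
go(570.7,-156.3,220,85)
for n in("side","top"): cv2.imwrite(f"pics/{n}8.png",grab_frame(n)[:,:,::-1])
s=cv2.imread("pics/side8.png")
cv2.imwrite("pics/v8.png",cv2.resize(s[60:180,260:380],None,fx=5,fy=5,interpolation=cv2.INTER_CUBIC))
E
```

```text
time_s: 14.02
ee_pos: [567.9, -155.7, 261.1]
ee_rot: [-179.6, -0.5, 134.8]
force: [0.4, -0.4, -0.5]
gripper_width: 44.3
time_s: 14.65
ee_pos: [567.9, -155.7, 261.1]
ee_rot: [-179.4, -0.0, 84.9]
force: [0.3, 0.0, 0.1]
gripper_width: 0.6
t 14.65 pos [ 567.9 -155.7  261.1] rot [-1.7936e+02 -3.0000e-02  8.4850e+01] F [0.3 0.  0.1] w 0.6
move mm tool [-0.4  3.3 41.1] turn [-0.64 -0.03 -0.15]
```

View pics/v8.png

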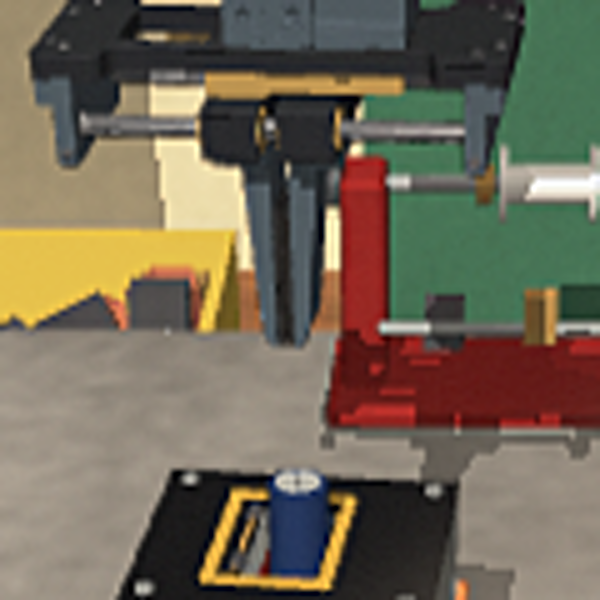

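View pics/top8.png

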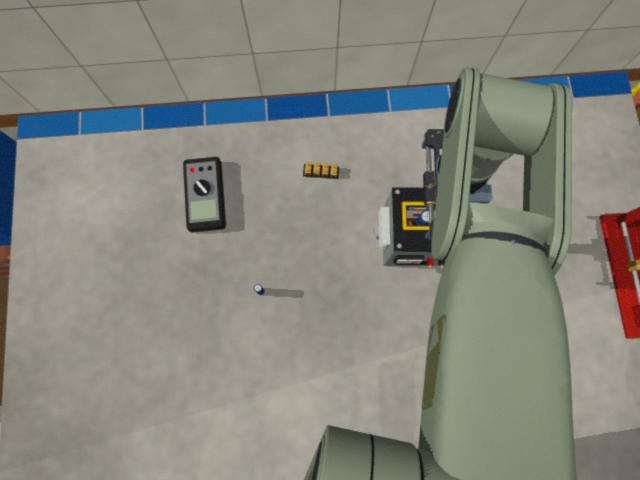

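```bash
python3 - <<'E'
from h import *
s=cv2.imread("pics/side8.png")
cv2.imwrite("pics/f8.png",cv2.resize(s[85:135,300:336],None,fx=16,fy=16,interpolation=cv2.INTER_NEAREST)[:800,:])
f=lambda X:((proj("side",X)-[300,85]+.5)*16).round(0)
e=np.array([567.9,-155.7,261.1]);c,sn=np.cos(np.radians(-5)),np.sin(np.radians(-5))
X=np.array([c,sn,0]);Y=np.array([-sn,c,0])
for h in(0,20,40,50,60,80):
    print(h,[f(e+X*a+Y*b+[0,0,h]).tolist() for a,b in((-13.5,16),(13.5,16),(-13.5,-16),(13.5,-16))])
E
```

```text
0 [[384.0, 706.0], [171.0, 697.0], [421.0, 602.0], [213.0, 594.0]]
20 [[380.0, 555.0], [165.0, 546.0], [418.0, 453.0], [208.0, 445.0]]
40 [[376.0, 399.0], [158.0, 391.0], [414.0, 300.0], [202.0, 293.0]]
50 [[374.0, 320.0], [155.0, 312.0], [413.0, 223.0], [199.0, 215.0]]
60 [[373.0, 239.0], [152.0, 232.0], [411.0, 144.0], [196.0, 137.0]]
80 [[369.0, 75.0], [145.0, 68.0], [408.0, -17.0], [190.0, -24.0]]
```

View pics/f8.png

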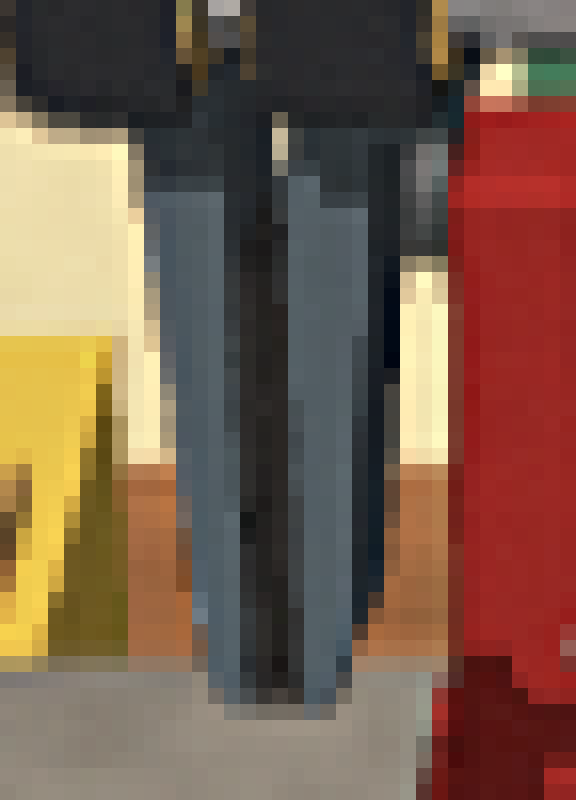

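Shut, the fingers are about 17 mm thick at the tip and 25 mm at 50 mm up, thinner than the 26 mm can, against 32 mm across. I therefore keep the 90° turned pose for the push: it departs from the "closed along y" hint but leaves far more room in x. Now down to just above the can's top.

```bash
python3 -m creep '{"offset":[[-0.0004,0.003,0.02],[0,0,0.025],[0,0,0.013],[0,0,0.006],[0,0,0]],"rotation":[[-0.6,0,-0.15],[0,0,0],[0,0,0],[0,0,0],[0,0,0]]}'
python3 -c "
from h import *
go(570.8,-156.4,190,85)"
```

```text
time_s: 15.38
ee_pos: [571.4, -156.5, 198.5]
ee_rot: [179.9, -0.0, 85.4]
force: [0.7, 0.3, 0.7]
gripper_width: 0.4
t 15.38 pos [ 571.4 -156.5  198.5] rot [ 1.799e+02 -1.000e-02  8.537e+01] F [0.7 0.3 0.7] w 0.4
move mm tool [ 0.1 -0.7  8.5] turn [ 0.1  -0.01  0.37]
```

```bash
python3 -m creep '{"offset":[[0,-0.0005,0.004],[0,0,0.003],[0,0,0]],"rotation":[[0,0,0.3],[0,0,0],[0,0,0]]}'
python3 -m creep '{"offset":[[0,0,0.002],[0,0,0]],"rotation":[[0,0,0],[0,0,0]]}'
python3 -m creep '{"offset":[[0,0,0.002],[0,0,0]],"rotation":[[0,0,0],[0,0,0]]}'
python3 -m creep '{"offset":[[0,0,0.001],[0,0,0]],"rotation":[[0,0,0],[0,0,0]]}'
```

```text
time_s: 15.75
ee_pos: [571.2, -156.5, 192.2]
ee_rot: [179.8, 0.0, 85.0]
force: [-0.4, -0.7, 4.3]
gripper_width: 0.5
time_s: 16.0
ee_pos: [571.7, -156.5, 191.1]
ee_rot: [179.7, 0.0, 85.0]
force: [-1.1, 0.6, 6.6]
gripper_width: 0.5
time_s: 16.25
ee_pos: [571.8, -156.5, 189.2]
ee_rot: [179.7, 0.0, 85.0]
force: [-0.2, 0.4, 6.9]
gripper_width: 0.5
time_s: 16.5
ee_pos: [571.9, -156.6, 188.4]
ee_rot: [179.7, 0.0, 85.0]
force: [-0.6, 0.1, 7.2]
gripper_width: 0.4
```

```bash
python3 -m creep '{"offset":[[0,-0.0005,0.003],[0,-0.0003,0.003],[0,0,0.003],[0,0,0.003]],"rotation":[[0.1,0,0],[0,0,0],[0,0,0],[0,0,0]]}'
python3 -m creep '{"offset":[[0,0,0.003],[0,0,0.003],[0,0,0.003],[0,0,0.003]],"rotation":[[0,0,0],[0,0,0],[0,0,0],[0,0,0]]}'
```

```text
time_s: 17.0
ee_pos: [571.4, -156.5, 176.6]
ee_rot: [179.7, 0.0, 85.0]
force: [-0.9, 0.7, 8.6]
gripper_width: 0.5
time_s: 17.5
ee_pos: [571.5, -156.5, 164.6]
ee_rot: [179.7, 0.0, 85.0]
force: [-0.1, 2.0, 9.5]
gripper_width: 0.4
```

```bash
python3 -m creep '{"offset":[[0,-0.0005,0.002],[0,0,0.002],[0,0,0.002],[0,0,0.002]],"rotation":[[0.1,0,0],[0,0,0],[0,0,0],[0,0,0]]}'
python3 -m creep '{"offset":[[0,0,0.002],[0,0,0.002],[0,0,0.002],[0,0,0.002]],"rotation":[[0,0,0],[0,0,0],[0,0,0],[0,0,0]]}'
```

```text
time_s: 18.0
ee_pos: [571.1, -156.5, 156.6]
ee_rot: [179.8, 0.0, 85.0]
force: [-0.1, 0.4, 8.2]
gripper_width: 0.4
time_s: 18.5
ee_pos: [571.2, -156.5, 148.7]
ee_rot: [179.8, 0.0, 85.0]
force: [0.7, 1.5, 8.9]
gripper_width: 0.5
```

```bash
python3 -m creep '{"offset":[[0,0,0.002],[0,0,0.002],[0,0,0.002],[0,0,0]],"rotation":[[0,0,0],[0,0,0],[0,0,0],[0,0,0]]}'
python3 -m creep '{"offset":[[0,0,0.002],[0,0,0.002],[0,0,0.001],[0,0,0]],"rotation":[[0,0,0],[0,0,0],[0,0,0],[0,0,0]]}'
```

```text
time_s: 19.0
ee_pos: [571.1, -156.5, 142.4]
ee_rot: [179.8, 0.0, 85.0]
force: [-0.0, 1.1, 8.1]
gripper_width: 0.6
time_s: 19.5
ee_pos: [571.3, -156.5, 137.5]
ee_rot: [179.8, 0.0, 85.0]
force: [0.5, 1.0, 9.1]
gripper_width: 0.5
```

```bash
python3 -m creep '{"offset":[[0,0,0.001],[0,0,0.001],[0,0,0]],"rotation":[[0,0,0],[0,0,0],[0,0,0]]}'
python3 -m creep '{"offset":[[0,0,0.001],[0,0,0.001],[0,0,0]],"rotation":[[0,0,0],[0,0,0],[0,0,0]]}'
```

```text
time_s: 19.88
ee_pos: [571.3, -156.5, 135.6]
ee_rot: [179.8, 0.0, 85.0]
force: [0.7, 0.8, 8.5]
gripper_width: 0.4
time_s: 20.25
ee_pos: [571.3, -156.5, 133.4]
ee_rot: [179.8, 0.0, 85.0]
force: [1.6, 1.3, 7.4]
gripper_width: 0.6
```

```bash
for i in 1; do python3 -m creep '{"offset":[[0,0,0.001],[0,0,0]],"rotation":[[0,0,0],[0,0,0]]}'; done
python3 -m creep '{"offset":[[0,0,0.001],[0,0,0]],"rotation":[[0,0,0],[0,0,0]]}'
python3 -m creep '{"offset":[[0,0,0.001],[0,0,0]],"rotation":[[0,0,0],[0,0,0]]}'
python3 -m creep '{"offset":[[0,0,0.001],[0,0,0]],"rotation":[[0,0,0],[0,0,0]]}'
```

```text
time_s: 20.5
ee_pos: [571.6, -156.5, 132.8]
ee_rot: [179.8, 0.0, 85.0]
force: [0.6, 0.5, 9.1]
gripper_width: 0.3
time_s: 20.75
ee_pos: [571.7, -156.5, 132.0]
ee_rot: [179.7, 0.0, 85.0]
force: [0.4, 1.7, 8.9]
gripper_width: 0.1
time_s: 21.0
ee_pos: [571.8, -156.5, 131.0]
ee_rot: [179.7, 0.0, 85.0]
force: [1.0, 1.0, 9.1]
gripper_width: 0.7
time_s: 21.25
ee_pos: [571.8, -156.5, 130.0]
ee_rot: [179.7, 0.0, 85.0]
force: [0.9, 1.0, 9.8]
gripper_width: 0.8
```

```bash
python3 -m creep '{"offset":[[0,0,0.001],[0,0,0]],"rotation":[[0,0,0],[0,0,0]]}'
python3 -m creep '{"offset":[[0,0,0.001],[0,0,0]],"rotation":[[0,0,0],[0,0,0]]}'
python3 -m creep '{"offset":[[0,0,0.001],[0,0,0]],"rotation":[[0,0,0],[0,0,0]]}'
```

```text
time_s: 21.5
ee_pos: [571.9, -156.6, 129.0]
ee_rot: [179.7, 0.0, 85.0]
force: [0.7, 1.6, 10.2]
gripper_width: 0.3
time_s: 21.75
ee_pos: [571.9, -156.6, 128.0]
ee_rot: [179.7, 0.0, 85.0]
force: [0.9, 1.3, 9.8]
gripper_width: 0.5
time_s: 22.0
ee_pos: [571.9, -156.5, 126.9]
ee_rot: [179.7, 0.0, 85.0]
force: [1.0, 2.0, 9.5]
gripper_width: 0.8
```

```bash
python3 -m creep '{"offset":[[0,-0.0004,0.001],[0,0,0]],"rotation":[[0,0,0],[0,0,0]]}'
python3 -m creep '{"offset":[[0,0,0.001],[0,0,0]],"rotation":[[0,0,0],[0,0,0]]}'
python3 -m creep '{"offset":[[0,0,0.001],[0,0,0]],"rotation":[[0,0,0],[0,0,0]]}'
```

```text
time_s: 22.25
ee_pos: [571.8, -156.6, 126.1]
ee_rot: [179.7, 0.0, 85.0]
force: [1.5, 0.5, 10.3]
gripper_width: 0.6
time_s: 22.5
ee_pos: [571.9, -156.6, 125.1]
ee_rot: [179.7, 0.0, 85.0]
force: [1.8, 1.2, 9.9]
gripper_width: 0.5
time_s: 22.75
ee_pos: [571.9, -156.6, 124.1]
ee_rot: [179.7, 0.0, 85.0]
force: [1.9, 0.3, 9.8]
gripper_width: 0.3
```

```bash
python3 -m creep '{"offset":[[0,0,0.001],[0,0,0]],"rotation":[[0,0,0],[0,0,0]]}'
python3 -m creep '{"offset":[[0,0,0.001],[0,0,0]],"rotation":[[0,0,0],[0,0,0]]}'
python3 -m creep '{"offset":[[0,0,0.001],[0,0,0]],"rotation":[[0,0,0],[0,0,0]]}'
```

```text
time_s: 23.0
ee_pos: [571.9, -156.6, 123.2]
ee_rot: [179.6, 0.0, 85.0]
force: [1.2, 1.2, 9.7]
gripper_width: 0.3
time_s: 23.25
ee_pos: [572.0, -156.6, 122.4]
ee_rot: [179.6, 0.0, 85.0]
force: [1.0, 1.1, 11.1]
gripper_width: 0.9
time_s: 23.5
ee_pos: [572.0, -156.6, 121.6]
ee_rot: [179.6, 0.0, 85.0]
force: [0.8, 2.0, 11.7]
gripper_width: 0.5
```

```bash
python3 -m creep '{"offset":[[0,0,0.0008],[0,0,0]],"rotation":[[0,0,0],[0,0,0]]}'
python3 -m creep '{"offset":[[0,0,0.0008],[0,0,0]],"rotation":[[0,0,0],[0,0,0]]}'
```

```text
time_s: 23.75
ee_pos: [572.0, -156.6, 120.9]
ee_rot: [179.6, 0.0, 85.0]
force: [0.7, 1.2, 12.8]
gripper_width: 0.3
time_s: 24.0
ee_pos: [572.1, -156.6, 120.9]
ee_rot: [179.6, 0.0, 85.0]
force: [-1.3, 2.3, 16.3]
gripper_width: 0.6
```

The force climbed gently from z = 123 and then jumped (12.8 to 16.3 N) with no further travel at z = 120.9, so the pad is on its stop. I'll hold, then draw back.

```bash
python3 -m creep '{"offset":[[0,0,0],[0,0,0],[0,0,0],[0,0,0]],"rotation":[[0,0,0],[0,0,0],[0,0,0],[0,0,0]]}'
python3 -m creep '{"offset":[[0,0,-0.001],[0,0,-0.002],[0,0,-0.003],[0,0,-0.004]],"rotation":[[0,0,0],[0,0,0],[0,0,0],[0,0,0]]}'
```

```text
time_s: 24.5
ee_pos: [572.1, -156.6, 120.9]
ee_rot: [179.6, 0.0, 85.0]
force: [-1.0, 1.4, 16.3]
gripper_width: 0.6
time_s: 25.0
ee_pos: [567.4, -156.0, 125.6]
ee_rot: [-179.6, -0.0, 85.0]
force: [-3.4, 0.4, -2.3]
gripper_width: 0.5
```

```bash
python3 -m creep '{"offset":[[0,0.002,-0.002],[0,0.0015,-0.004],[0,0,-0.006],[0,0,-0.008],[0,0,-0.008]],"rotation":[[-0.2,0,0],[-0.2,0,0],[0,0,0],[0,0,0],[0,0,0]]}'
python3 -m creep '{"offset":[[0,0,-0.01],[0,0,-0.015],[0,0,-0.03],[0,0,-0.04],[0,0,-0.03]],"rotation":[[0,0,0],[0,0,0],[0,0,0],[0,0,0],[0,0,0]]}'
python3 - <<'E'
from h import *
from workcell import grab_frame
go(570.8,-156.4,190,85)
for n in("side","top"): cv2.imwrite(f"pics/{n}9.png",grab_frame(n)[:,:,::-1])
s=cv2.imread("pics/side9.png")
cv2.imwrite("pics/v9.png",cv2.resize(s[60:200,270:370],None,fx=4,fy=4,interpolation=cv2.INTER_CUBIC))
E
```

```text
time_s: 25.62
ee_pos: [572.7, -156.7, 155.8]
ee_rot: [179.6, 0.0, 85.0]
force: [-2.3, -0.1, 0.8]
gripper_width: 0.2
time_s: 26.25
ee_pos: [572.9, -156.7, 283.1]
ee_rot: [179.4, 0.0, 85.0]
force: [-0.3, -1.5, 0.4]
gripper_width: 0.6
t 26.25 pos [ 572.9 -156.7  283.1] rot [1.7943e+02 4.0000e-02 8.5040e+01] F [-0.3 -1.5  0.4] w 0.6
move mm tool [ 0.2 -3.  93. ] turn [0.57 0.04 0.04]
```

View pics/v9.png

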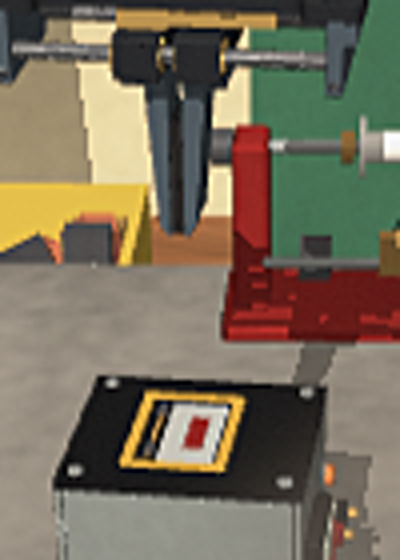

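```bash
python3 -m creep '{"offset":[[0,0,0],[0,0,0]],"rotation":[[0,0,0],[0,0,0]]}'; python3 - <<'E'
from h import *
a=cv2.imread("pics/side0.png");b=cv2.imread("pics/side9.png")
for nm,(x,y,w,h) in dict(box=(280,150,75,95),flap=(298,156,36,24),term=(210,255,35,42),meter=(150,350,130,70),ins=(400,180,40,42)).items():
    print(nm,np.abs(a[y:y+h,x:x+w].astype(int)-b[y:y+h,x:x+w]).mean().round(2))
from workcell import env
print(env.job_done(), env.state()["force"].round(1))
E
```

```text
time_s: 26.6
ee_pos: [571.3, -156.4, 278.4]
ee_rot: [179.8, -0.0, 85.0]
force: [-0.7, 0.5, -0.8]
gripper_width: 0.4
box 1.86
flap 1.51
term 1.42
meter 1.4
ins 1.39
the job is handed in; nothing more can be done
the job is handed in; nothing more can be done
```

The larger capacitor is in the discharge box, pressed onto the contact pad, and the flap is shut above it. I handed the job in at 26.6 s; no verdict is reported.

**What I did**
- **Insertion:** I lowered it through the flap into the jaws. It stuck at first (up to 16 N) and slid in once I shifted it about 2 mm in x.
- **Pressing home:** I pushed it on with the shut fingers at about 7–10 N. The force rose gently from TCP z = 123 mm, then jumped to 16.3 N with no more travel at z = 120.9 mm. That puts the can's top about 44 mm below the plate. I held there, then drew back.

**Last checks**
- In the side picture the flap looks shut, and the flap, terminal block, multimeter and insulator match the first picture to within image noise.
- The gripper is about 113 mm above the box and feels nothing.

**Not confirmed**
- **Pad force:** the force with only the jaws holding could not be measured. I infer it holds because the pad pushes back about 4 N at full travel and the jaws resist with about 9 N. The peak on the pad is likewise an estimate, about 6–7 N.
- **Finger direction:** I pushed with the fingers shut along x, not along y as the notes advise. They are 32 mm wide one way and at most 25 mm thick the other, so this left more room in the 33 mm opening.
- **Withdrawal:** on drawing back, the arm sprang about 4 mm towards -x before I corrected it. The force there read 3.4 N.
- **Cameras:** at the can, the top camera read x about 1.7 mm short of the robot's own position and the side camera about 0.4 mm short. I corrected for this.

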